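Slide a steel name plate out over its tray's edge and seat it on the trophy plinth

ROBOT

A 6-joint arm with a two-finger parallel gripper is mounted at the origin on the work surface. World frame = base frame: x ahead of the robot, y to its left, z up, the work surface at z = 0. Lengths are in mm, angles in rad, forces in N, time in s.
With the tool pointing down it reaches from about 200 to 875 mm from the base axis. Payload 3.4 kg.
Tool frame: the origin (TCP) lies midway between the tips of the shut fingers; the grasp point (between the pads) lies 19 mm behind it; z points along the fingers, y is the line along which they close (so a half turn about z gives the same grasp; the last joint's range is limited). The gripper opens to 94 mm and grips with 3 to 60 N. Pads are 16 mm wide; open, the fingers measure 119 mm over their backs; the gripper's body (75 mm by 177 mm) begins 78 mm behind the grasp point.
Start: joints at [-1.35, 0.276, 1.505, -0, 1.361, -0.121], TCP at [192.731, -541.775, 205.493] pointing down, gripper open.
Joint ranges: [-2.89, 2.89], [-0.75, 2.08], [0.22, 2.7], [-1.18, 4.32], [0.11, 2.71], [-2.7, 2.7]. Speed limits (rad/s): [2.57, 2.57, 3.14, 3.14, 3.14, 3.14].

INTERFACE

Orientations are given as a rotation vector (axis times angle).
In Python, from workcell import ctrl gives the robot as it stands.
- The arm moves only by the tool apply_moves, never from a script. Its argument "plan" is a list of rows, each a list of 2 entries, a list of its own where there are three numbers: the shift along the tool's x, y, z in mm, then the turn, a rotation vector about the tool's x, y, z in degrees. In form: [[[tx, ty, tz], [ax, ay, az]], ...]. A call has 1 to 20 rows; each row is the pose to reach, as a shift and turn from the pose commanded when the call began, along the tool's axes at that moment; what a row does not reach only later rows make up. A row lasts 1/12 s, in which the tool goes at most 41.7 mm and 7.16 degrees, less where a joint would pass 70% of its speed; a pose out of reach is approached as far as the arm can. A call with a gripper value outside its range is refused whole. "jaw" is the opening, from -1 (shut) to 1 (fully open), set as the call begins (left out, the last holds). The fingers move at their own pace and stop on an object; "newtons" is the grip in N (left out, the last holds). Time passes only in rows, so rows that repeat a pose let the fingers close. It gives the time, the measured TCP pose, the force, the opening and the grip force at its end, in the units of the state.
- ctrl.read_state(): the state, without advancing time (a new reading comes with each control period).
- ctrl.capture(name): name is "side" or "top"; returns the picture (384x512x3 uint8, blue, green, red); there is no depth.
- ctrl.camera_params(name): a dict with "fx", "fy", "cx", "cy" (pixels), "rvec" (rotation vector, rad) and "tvec" (3), from world to camera coordinates, as OpenCV has them. Camera axes: x right, y down, z forward; pixel columns grow to the right and rows downward; lengths in mm; the calibration is good to about 2 mm. A picture is of the moment at which its call begins. camera_params takes no time and is no camera call.
- ctrl.finish_job(): hands the job in; it is judged then, once.
The state is a dict: "time_s": time; "joints": joint angles; "joint_vel": joint speeds; "tau": joint torques, N m; "tcp_pos": TCP position; "tool_rot": TCP orientation; "force": force on the tool from outside, world axes, zero at the start; "moment": the same for the moment, N m; "opening": finger opening in mm; "gripper_force": force on a finger pad.
Only numpy, scipy, OpenCV 4.12 (cv2) and the standard library are available. Lean on these libraries where they do the work, as an engineer would, in place of code of your own. Each camera call takes 0.05 s, during which the arm holds its last target. There are 200 camera calls.

TASK

A thin steel name plate lies in a low-railed tray, where the rails leave no room to grip it. Press on it lightly, slide it out over the tray's open front edge until enough sticks out to pinch it by its two long sides, without letting it tip off, then lift it and lay it down flat inside the four corner brackets on top of the trophy plinth. Be gentle throughout (never press or land hard on the tray or the plinth) and leave the shuffleboard disc, the cup and the tin where they are.

Things in the scene. Friction and masses are not known exactly. Their poses are not given: they have to be found in the camera images.
- plate_center (a point): Centre (half-way up) of the loose steel name plate: a plain rectangle 130 mm long (its x), 60 mm wide (its y), 3 mm thick (z up), about 0.15 to 0.27 kg. It lies flat on the tray's bed, its long side along the tray. Either end may face either way when it is seated.
- tray_edge (a point): Middle of the top edge of the tray's open front, on its flat bed, 60 mm above the table. The tray is a fixed wooden block 180 mm long, 96 mm wide. The bed runs from here along this point's +x; the plate is slid along -x, out over this edge, beyond which there is only the table 60 mm below. At the start the plate is wholly in the tray, its front end 0 to 40 mm behind the edge.
- tray_back (a point): Foot of the tray's back stop (inner face), on the bed's centre line, 172 mm behind the front edge; same axes. Rails 15 mm wide line both long sides, 64 mm apart inside; rails and stop stand 10 mm above the bed. The bed rides on soft springs: it yields once pressed with 2 to 12 N (unknown), then 2 N/mm, 10 mm at most. Dragging the plate takes a light press of some 10 N.
- plinth_seat (a point): Centre of the plate's seat, on the level top face of the fixed wooden trophy plinth, 60 mm above the table; x along the seat, y across, z up. Four steel corner brackets 5 mm high enclose a space 134 x 64 mm: a bar across each end (67 to 72 mm from the centre) and short side lips (53 to 67 mm from the centre along x). Between them the long sides are open.
- plinth_foot (a point): Centre of the top of the plinth's foot plate (170 x 110 mm), 15 mm above the table, straight below the seat; same axes. From here up to the seat the plinth is a waist only 36 mm wide (y), so that fingers on the plate's long sides have room beside it; at each end, from 53 to 72 mm along x, stands an end block 76 mm wide.
- disc_a: Bystander: a yellow plastic shuffleboard disc, 152 mm across and 24 mm thick; origin at the centre of its underside. Not to be moved.
- cup: Bystander: a white plastic cup 72 mm across, 90 mm high; origin at the centre of its underside. Not to be moved.
- tin: Bystander: a round metal wax tin 64 mm across, 50 mm high; origin at the centre of its underside. Not to be moved.
Not all that is in view belongs to the job. Of the things shaped like the part that bears plate_center, the bare steel one is meant. Leave any purple look-alike of the part that bears plinth_seat alone.

How it is judged (in metres and radians):
On the way, in this order (a step that is already met when the one before it is completed fails the run):
1. the plate sticks out at least 25 mm past the tray's open front edge while still lying flat on the bed, resting on it (x of plate_center in the frame of tray_edge between 0 and 0.04 m and z of plate_center in the frame of tray_edge between -0.012 and 0.004 m and angle between plate_center's own z axis and vertical below 0.05 rad and contact force between plate and tray above 0.2 N), for 0.2 s.
2. the plate is held by the fingers, lifted at least 15 mm off the tray (height (world z) of plate_center above 0.0765 m and contact force between the fingers and plate above 1 N and contact force between plate and tray below 0.05 N), for 0.2 s.
At the end, for the whole second after the job is handed in: The plate lies at rest, released, flat on the plinth's top face inside the four brackets: its centre within 5 mm of the seat's centre horizontally and no more than 2 mm higher than when fully down, level within 0.03 rad, its length within 0.08 rad of the seat's. The bystanders are where they were (horizontal distance between plate_center and plinth_seat below 0.005 m and z of plate_center in the frame of plinth_seat between -0.001 and 0.0035 m and angle between plate_center's own z axis and vertical below 0.03 rad and angle between the x axis of plate_center and the x axis of plinth_seat, either way round below 0.08 rad and linear speed of plate below 0.02 m/s and contact force between plate and plinth above 0.3 N); the robot touches nothing.
It fails at once if the plate is pressed on the tray with more than 25 N (contact force between plate and tray above 25 N).
It fails at once if the plate is pressed or dropped on the plinth with more than 60 N (contact force between plate and plinth above 60 N).
It fails at once if the robot pushes the tray or the plinth itself with more than 60 N (contact force between any of the arm, the fingers and tray above 60 N or contact force between any of the arm, the fingers and plinth above 60 N).
It fails at once if the plate falls off (its centre sinks more than 20 mm below the tray's bed) (height (world z) of plate_center below 0.04 m).
It fails at once if a bystander is moved by more than 25 mm (distance of any of disc_a, cup, tin from where it was at the start of the episode above 0.025 m).
It also fails if it takes over 67 s, if anything falls off the work surface, if the arm or the gripper's body presses on something with over 40 N, if the wrist force passes 120 N, or if a joint passes its speed limit or range.

## Working session

There is one attempt and no reset: what is moved stays moved. The work goes in short steps, Python scripts to look and compute and a tool call to move; the robot and the scene stay as the last step left them, time stands still between calls to the robot, and variables do not carry over. Pictures are saved under pics/ and viewed, at most 13 in all, crops included, and the job is handed in when it is done.

Besides the shell and the picture viewer there is one more tool, called as a command line: name --argument value ..., lists and objects as JSON in quotes. apply_moves: Moves the arm, as the interface text tells. Its arguments: {"type":"object","properties":{"plan":{"type":"array"},"jaw":{"type":"number"},"newtons":{"type":"number"}},"required":["plan"]}

```bash
mkdir -p pics
python3 - <<'E'
from workcell import ctrl
import cv2
for n in("side","top"):
    cv2.imwrite(f"pics/{n}0.png",ctrl.capture(n)); print(n,ctrl.camera_params(n))
s=ctrl.read_state();print(s)
E
```

```text
side {'fx': 397.5227698402406, 'fy': 397.5227698402406, 'cx': 256.62507793370406, 'cy': 191.21874658241464, 'rvec': array([ 2.22457251, -0.22903983,  0.08673304]), 'tvec': array([-529.92694094,  176.48811577,  765.07121456])}
top {'fx': 417.79676403263664, 'fy': 417.79676403263664, 'cx': 248.92511934530393, 'cy': 186.70084112381048, 'rvec': array([ 2.2008437 , -2.17546152,  0.04324587]), 'tvec': array([  51.48198484,  538.67487208, 1099.55545559])}
{'time_s': 0.1, 'joints': array([-1.34996270e+00,  2.76516546e-01,  1.50598341e+00, -3.03028165e-05,
        1.36074407e+00, -1.21006564e-01]), 'joint_vel': array([-0.00022929, -0.00222399, -0.00314806,  0.00221413, -0.00054514,
        0.0007948 ]), 'tau': array([ 2.77069747e-03, -4.05454409e+01, -2.37779564e+01,  7.04810349e-02,
        2.99019157e-02, -5.10561551e-05]), 'tcp_pos': array([ 192.6180239 , -541.22641338,  204.70915721]), 'tool_rot': array([-3.09418999e+00, -5.34080223e-01,  1.75815979e-04]), 'force': array([0.18987026, 0.7161051 , 0.27738863]), 'moment': array([-0.0055345 ,  0.00322049,  0.03206375]), 'gripper_force': 0.0, 'opening': 94.16258059900159}
```

View pics/top0.png

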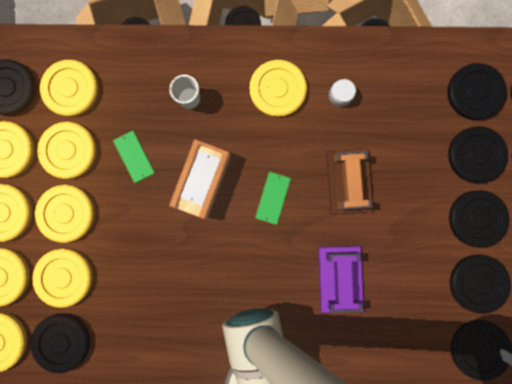

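View pics/side0.png

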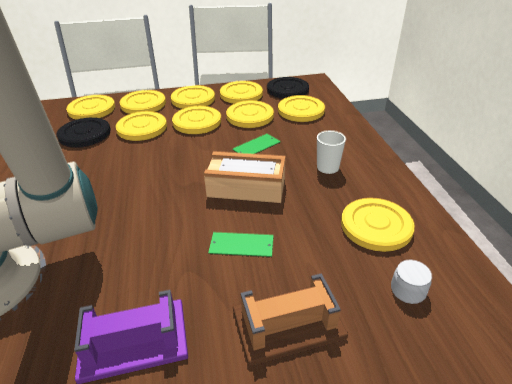

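Run:
```python
import cv2,numpy as np
t=cv2.imread("pics/top0.png");s=cv2.imread("pics/side0.png")
r=lambda im,x,y,w,h:cv2.resize(im[y:y+h,x:x+w],(400,300),interpolation=cv2.INTER_CUBIC)
a=r(t,140,133,120,90);b=r(t,300,138,120,90);c=r(s,190,135,120,90);d=r(s,230,270,120,90)
cv2.imwrite("pics/crop1.png",np.vstack([np.hstack([a,b]),np.hstack([c,d])]))
```

```text
(no output)
```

View pics/crop1.png

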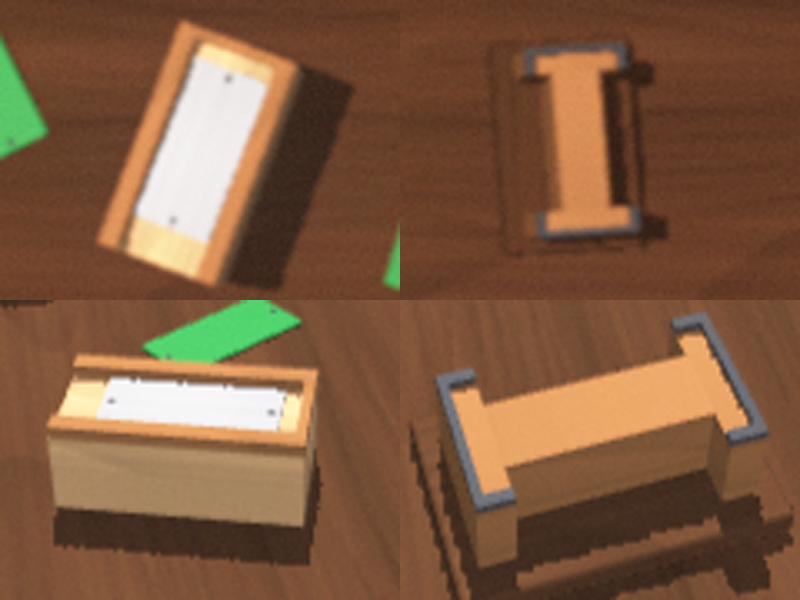

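```bash
cat > h.py <<'E'
from workcell import ctrl
import cv2,numpy as np
np.set_printoptions(precision=1,suppress=True)
def cam(n):
    p=ctrl.camera_params(n);K=np.array([[p['fx'],0,p['cx']],[0,p['fy'],p['cy']],[0,0,1]]);R=cv2.Rodrigues(p['rvec'])[0]
    return K,R,np.asarray(p['tvec'])
def cast(n,uv,z):
    K,R,t=cam(n);uv=np.atleast_2d(np.asarray(uv,float));C=-R.T@t
    d=np.c_[uv,np.ones(len(uv))]@np.linalg.inv(K).T@R
    return C+d*((z-C[2])/d[:,2])[:,None]
def tri(a,b):
    P=[np.dot(K,np.c_[R,t]) for K,R,t in (cam("top"),cam("side"))]
    X=cv2.triangulatePoints(P[0],P[1],np.array(a,float).T,np.array(b,float).T);return (X[:3]/X[3]).T
def rect(c):
    c=np.asarray(c); L=(c[0]+c[1]-c[2]-c[3])/2;W=(c[0]+c[3]-c[1]-c[2])/2
    print("centre",c.mean(0),"len",np.hypot(*L[:2]),"wid",np.hypot(*W[:2]),"yaw L",np.degrees(np.arctan2(L[1],L[0])),"yaw W",np.degrees(np.arctan2(W[1],W[0])))
E
python3 - <<'E'
from h import *
q=3.3333
T=np.array([[182,20],[300,65],[215,285],[98,245]])/q+[140,133]-.5
Ts=np.array([[317,370],[303,445],[50,427],[75,357]])/q+[190,135-300/q]-.5
# order: back-left? back-right, front-right, front-left (top view)
print("tray");rect(cast("top",T,70));
Tsm=np.array([[75,357],[317,370],[303,445],[50,427]])
B=np.array([[525,45],[627,42],[640,232],[540,236]])/q+[300-400/q,138]-.5
Bs=np.array([[705,315],[765,432],[480,508],[437,377]])/q+[230-400/q,270-300/q]-.5
print("plinth top");rect(cast("top",B,65))
print("side a");rect(cast("side",Bs,65))
im=cv2.imread("pics/top0.png");g=cv2.cvtColor(im,cv2.COLOR_BGR2HSV)
m=cv2.inRange(g,(0,0,150),(180,40,255));m[:133]=0;m[223:]=0;m[:,:140]=0;m[:,260:]=0
c=max(cv2.findContours(m,0,1)[0],key=cv2.contourArea);r=cv2.minAreaRect(c);print(r)
b=cv2.boxPoints(r); b=b[np.argsort(b[:,1])]; b=np.array([b[0],b[1],b[3],b[2]])if b[0,0]<b[1,0] else np.array([b[1],b[0],b[2],b[3]])
if np.dot(b[1]-b[0],b[2]-b[3])<0:b[[2,3]]=b[[3,2]]
print("plate");rect(cast("top",b,63))
im=cv2.imread("pics/side0.png");g=cv2.cvtColor(im,cv2.COLOR_BGR2HSV)
m=cv2.inRange(g,(0,0,190),(180,40,255));m[:150]=0;m[185:]=0;m[:,:205]=0;m[:,290:]=0
M=cv2.moments(m,True);print("plate side",cast("side",[M['m10']/M['m00'],M['m01']/M['m00']],63),M['m00'])
d=Ts;print("tray side",cast("side",Ts,70), "top",cast("top",T,70))
E
```

```text
tray
centre [554.6 183.7  70. ] len 181.38189599405098 wid 95.6180430681226 yaw L -19.783920030883568 yaw W 70.76854721843812
plinth top
centre [ 557.9 -210.6   65. ] len 145.77154458944747 wid 76.79901149684895 yaw L 4.1059824563606275 yaw W 92.62331765525066
side a
centre [ 553.4 -209.3   65. ] len 141.27321872947746 wid 74.91254712155543 yaw L 4.340532912895711 yaw W 94.65348353573094
((199.862060546875, 177.34483337402344), (23.397611618041992, 50.880523681640625), 21.801406860351562)
plate
centre [558.2 182.8  63. ] len 130.12893223400945 wid 60.09453740516383 yaw L -20.797530981575093 yaw W 68.86379681309353
plate side [[555.6 186.8  63. ]] 639.0
tray side [[651.4 201.3  70. ]
 [619.  113.2  70. ]
 [452.9 172.3  70. ]
 [479.8 258.8  70. ]] top [[656.8 198.5  70. ]
 [623.  107.5  70. ]
 [454.6 169.6  70. ]
 [483.9 259.2  70. ]]
```

```bash
cat >> h.py <<'E'
from scipy.spatial.transform import Rotation as Ro
def go(x,y,z,yaw=None):
    s=ctrl.read_state();R=Ro.from_rotvec(s['tool_rot']);m=R.as_matrix();cy=np.degrees(np.arctan2(m[1,0],m[0,0]))
    print("t",s['time_s'],"tcp",s['tcp_pos'],"yaw",cy,"tilt",np.degrees(np.arccos(-m[2,2])),"F",s['force'],"open",s['opening'])
    print("shift",m.T@(np.array([x,y,z])-s['tcp_pos']),"turn z",None if yaw is None else cy-yaw, "q",s['joints'])
E
python3 -c "
from h import *
go(571,179.5,130,-20.2)"
```

```text
t 0.1 tcp [ 192.6 -541.2  204.7] yaw 19.586355448590336 tilt 0.09463236453453357 F [0.2 0.7 0.3] open 94.16258059900159
shift [ 598.1 -552.1   75.7] turn z 39.786355448590335 q [-1.3  0.3  1.5 -0.   1.4 -0.1]
```

apply_moves --plan '[[[598,-552,0],[0,0,40]],[[598,-552,0],[0,0,40]],[[598,-552,0],[0,0,40]],[[598,-552,0],[0,0,40]],[[598,-552,0],[0,0,40]],[[598,-552,0],[0,0,40]],[[598,-552,0],[0,0,40]],[[598,-552,0],[0,0,40]],[[598,-552,0],[0,0,40]],[[598,-552,0],[0,0,40]],[[598,-552,0],[0,0,40]],[[598,-552,0],[0,0,40]],[[598,-552,0],[0,0,40]],[[598,-552,0],[0,0,40]],[[598,-552,0],[0,0,40]],[[598,-552,0],[0,0,40]],[[598,-552,0],[0,0,40]],[[598,-552,0],[0,0,40]],[[598,-552,0],[0,0,40]],[[598,-552,0],[0,0,40]]]' --jaw -1

```text
time_s: 1.77
tcp_pos: [572.1, 182.4, 204.7]
tool_rot: [-3.091, 0.554, 0.001]
force: [-0.1, -0.4, -0.4]
opening: 0.6
gripper_force: 0.0
```

```bash
python3 -c "
from h import *
go(571,179.5,85,-20.2)"
```

```text
t 1.7667 tcp [572.1 182.4 204.7] yaw -20.30392990418252 tilt 0.06672841950746485 F [-0.1 -0.4 -0.4] open 0.5732913742611305
shift [  0.    3.2 119.7] turn z -0.10392990418252168 q [0.2 0.3 1.5 0.  1.4 2.1]
```

apply_moves --plan '[[[0,1,30],[0,0,0]],[[0,2,60],[0,0,0]],[[0,2,85],[0,0,0]],[[0,2,105],[0,0,0]],[[0,2,118],[0,0,0]],[[0,2,120],[0,0,0]],[[0,2,120],[0,0,0]],[[0,2,120],[0,0,0]]]'

```text
time_s: 2.43
tcp_pos: [571.0, 176.9, 86.0]
tool_rot: [-3.092, 0.557, -0.001]
force: [0.5, 0.4, -0.8]
opening: 0.4
gripper_force: 0.0
```

Run:
```python
from h import *
a=ctrl.capture("top")[110:240,120:290];b=ctrl.capture("side")[90:220,170:340]
cv2.imwrite("pics/c2.png",np.hstack([cv2.resize(x,(400,306),interpolation=2) for x in(a,b)]))
go(571,179.5,66)
```

```text
t 2.5333 tcp [571.4 177.   86.7] yaw -20.418443853896125 tilt 0.14427178325307344 F [0.6 0.  0.7] open 0.26220074752742983
shift [-1.3 -2.1 20.7] turn z None q [ 0.2  0.4  1.6 -0.   1.1  2.1]
```

View pics/c2.png

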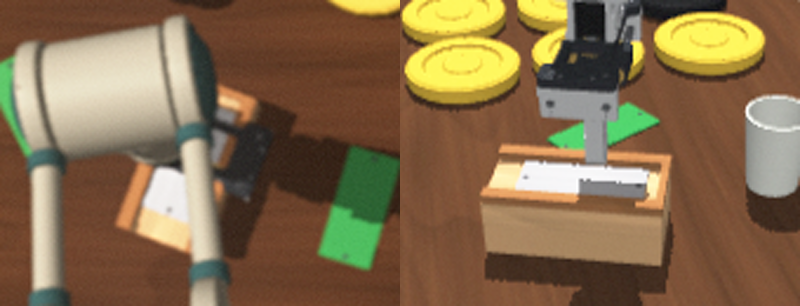

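apply_moves --plan '[[[-1,-2,8],[0,0,0]],[[-1,-2,15],[0,0,0]],[[-1,-2,19],[0,0,0]],[[-1,-2,21],[0,0,0]],[[-1,-2,22],[0,0,0]],[[-1,-2,22],[0,0,0]],[[-1,-2,22],[0,0,0]]]'

```text
time_s: 3.12
tcp_pos: [570.3, 179.1, 63.5]
tool_rot: [3.092, -0.557, 0.0]
force: [0.2, 0.1, -0.2]
opening: 0.4
gripper_force: 0.0
```

apply_moves --plan '[[[0,0,0.5],[0,0,0]],[[0,0,1],[0,0,0]],[[0,0,1],[0,0,0]],[[0,0,1],[0,0,0]]]'

```text
time_s: 3.45
tcp_pos: [570.6, 179.2, 62.8]
tool_rot: [-3.092, 0.557, -0.002]
force: [-0.2, 0.3, 2.7]
opening: 0.8
gripper_force: 1.2
```

apply_moves --plan '[[[0,0,0.5],[0,0,0]],[[0,0,1],[0,0,0]],[[0,0,1],[0,0,0]],[[0,0,1],[0,0,0]]]'

```text
time_s: 3.78
tcp_pos: [570.6, 179.1, 61.8]
tool_rot: [-3.092, 0.557, -0.002]
force: [-0.2, -1.7, 4.0]
opening: 0.3
gripper_force: 2.2
```

apply_moves --plan '[[[0,0,0.5],[0,0,0]],[[0,0,1],[0,0,0]],[[0,0,1.5],[0,0,0]],[[0,0,2],[0,0,0]],[[0,0,2],[0,0,0]],[[0,0,2],[0,0,0]]]'

```text
time_s: 4.28
tcp_pos: [570.6, 179.1, 60.2]
tool_rot: [-3.092, 0.557, -0.002]
force: [-0.6, -0.2, 8.4]
opening: 0.7
gripper_force: 3.7
```

apply_moves --plan '[[[0,0,0.5],[0,0,0]],[[0,0,1],[0,0,0]],[[0,0,1],[0,0,0]],[[-1,0,1],[0,0,0]],[[-3,0,1],[0,0,0]],[[-5,0,1],[0,0,0]],[[-8,0,1],[0,0,0]],[[-11,0,1],[0,0,0]],[[-14,0,1],[0,0,0]],[[-17,0,1],[0,0,0]],[[-20,0,1],[0,0,0]],[[-20,0,1],[0,0,0]],[[-20,0,1],[0,0,0]]]'

```text
time_s: 5.37
tcp_pos: [554.5, 186.2, 60.1]
tool_rot: [-3.09, 0.556, -0.01]
force: [2.4, -1.2, 8.0]
opening: 0.5
gripper_force: 3.9
```

Run:
```python
from h import *
b=ctrl.capture("side");cv2.imwrite("pics/s3.png",cv2.resize(b[130:220,180:310],(780,540),interpolation=2))
go(0,0,0)
```

```text
t 5.4167 tcp [554.5 186.2  60.1] yaw -20.40086676280207 tilt 0.3900790317237966 F [ 2.7 -1.   8. ] open 0.21710950327258616
shift [-455.2  368.    56.2] turn z None q [ 0.2  0.4  1.7 -0.   1.   2.1]
```

View pics/s3.png

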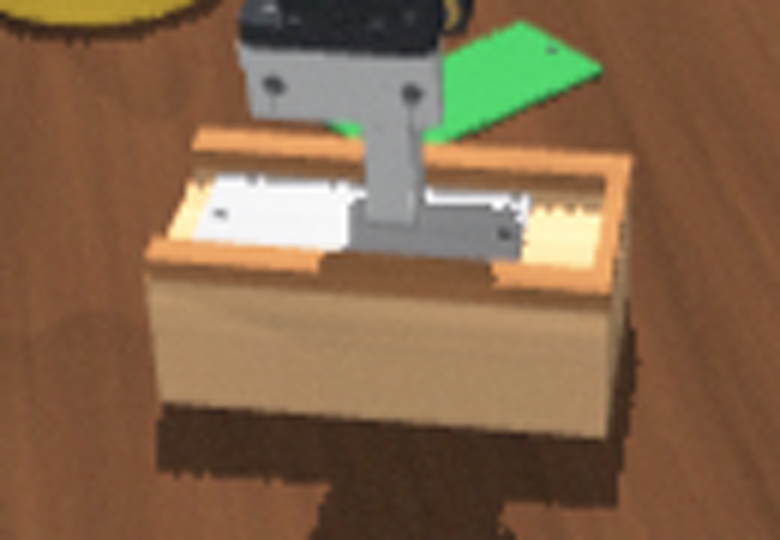

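apply_moves --plan '[[[-3,0,0],[0,0,0]],[[-6,0,0],[0,0,0]],[[-9,0,0],[0,0,0]],[[-12,0,0],[0,0,0]],[[-15,0,0],[0,0,0]],[[-18,0,0],[0,0,0]],[[-21,0,0],[0,0,0]],[[-24,0,0],[0,0,0]],[[-27,0,0],[0,0,0]],[[-30,0,0],[0,0,0]],[[-33,0,0],[0,0,0]],[[-36,0,0],[0,0,0]],[[-39,0,0],[0,0,0]],[[-42,0,0],[0,0,0]],[[-44,0,0],[0,0,0]],[[-45,0,0],[0,0,0]],[[-45,0,0],[0,0,0]]]'

```text
time_s: 6.83
tcp_pos: [512.8, 202.0, 60.1]
tool_rot: [-3.09, 0.556, -0.012]
force: [2.8, -0.9, 7.9]
opening: 0.6
gripper_force: 3.8
```

Run:
```python
from h import *
b=ctrl.capture("side");a=ctrl.capture("top");f=lambda x:cv2.resize(x,(400,300),interpolation=2)
cv2.imwrite("pics/s4.png",np.hstack([f(b[130:220,180:300]),f(a[130:235,140:280])]))
go(0,0,0)
```

```text
t 6.9333 tcp [512.8 201.9  60.1] yaw -20.3926534690467 tilt 0.4256764344095449 F [ 4.1 -1.4  7.5] open 0.42554117631460214
shift [-410.7  368.1   56.1] turn z None q [ 0.2  0.4  1.8 -0.   1.   2.2]
```

View pics/s4.png

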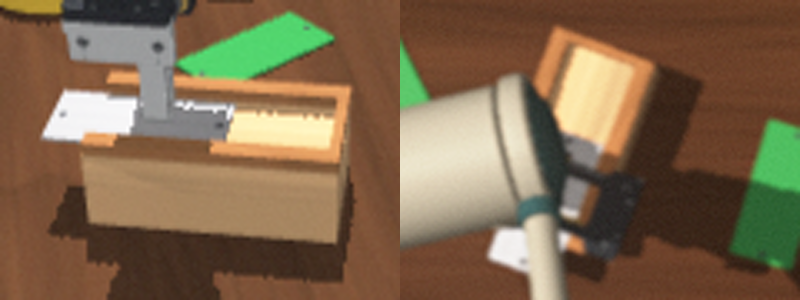

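Run:
```python
from h import *
u=np.array([np.cos(np.radians(-20.2)),np.sin(np.radians(-20.2)),0]);v=np.array([-u[1],u[0],0]);e=np.array([468.4,215.8,60])
# side: rear-far, rear-near, front-near, front-far
p=np.array([[233,106],[227,140],[43,138],[62,90]])/3.333+[180,130]-.5
c=cast("side",p,60.2)-e;print(np.c_[c@u,c@v])
# tray front edge corners of side view (rail top front near, far)
p=np.array([[82,145],[108,74]])/3.333+[180,130]-.5
c=cast("side",p,70)-e;print(np.c_[c@u,c@v])
# top: front corners
p=np.array([[497,228],[487,258],[527,272]])-[400,0];p=p*[140/400,105/300]+[140,130]-.5
c=cast("top",p,60.2)-e;print(np.c_[c@u,c@v])
```

```text
[[ 93.   27.9]
 [ 96.1 -15.2]
 [-34.4 -29.9]
 [-37.8  32.6]]
[[  0.  -47.9]
 [ -4.3  43.7]]
[[ -4.8  34. ]
 [-32.9  32.6]
 [-31.7  -5.4]]
```

apply_moves --plan '[[[-3,0,0],[0,0,0]],[[-6,0,0],[0,0,0]],[[-9,0,0],[0,0,0]],[[-12,0,0],[0,0,0]],[[-15,0,0],[0,0,0]],[[-17,0,0],[0,0,0]],[[-17,0,0],[0,0,0]],[[-17,0,0],[0,0,0]],[[-17,0,0],[0,0,0]],[[-14,0,0],[0,0,0]],[[-14,0,-2],[0,0,0]],[[-14,0,-4],[0,0,0]],[[-14,0,-8],[0,0,0]],[[-14,0,-20],[0,0,0]],[[-14,0,-40],[0,0,0]],[[-14,0,-60],[0,0,0]],[[-14,0,-60],[0,0,0]]]'

```text
time_s: 8.35
tcp_pos: [498.1, 207.0, 121.2]
tool_rot: [-3.09, 0.556, -0.008]
force: [0.6, 0.2, 0.2]
opening: 0.3
gripper_force: 0.0
```

Run:
```python
from h import *
b=ctrl.capture("side");a=ctrl.capture("top");f=lambda x:cv2.resize(x,(400,300),interpolation=2)
cv2.imwrite("pics/s5.png",np.hstack([f(b[130:220,180:300]),f(a[130:235,140:280])]))
u=np.array([np.cos(np.radians(-20.2)),np.sin(np.radians(-20.2)),0]);g=np.array([468.4,215.8,0])-17*u
go(g[0],g[1],121)
```

```text
t 8.45 tcp [495.9 206.4 118.3] yaw -20.41178675507886 tilt 0.01996369201979581 F [-0.3 -0.6 -0.9] open 0.47836453259857264
shift [-46.1   0.9  -2.8] turn z None q [ 0.3  0.3  1.7 -0.   1.1  2.2]
```

View pics/s5.png

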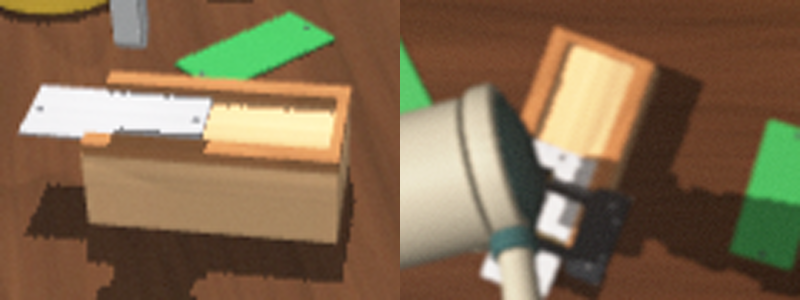

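Run:
```python
from h import *
u=np.array([np.cos(np.radians(-20.2)),np.sin(np.radians(-20.2)),0]);v=np.array([-u[1],u[0],0]);e=np.array([468.4,215.8,60])
p=np.array([[213,96],[20,132],[42,85]])/3.333+[180,130]-.5
c=cast("side",p,63)-e;print(np.c_[c@u,c@v])
p=np.array([[82,145],[108,74]])/3.333+[180,130]-.5
c=cast("side",p,70)-e;print(np.c_[c@u,c@v])
p=np.array([[482,277],[522,292]])-[400,0];p=p*[140/400,105/300]+[140,130]-.5
c=cast("top",p,63)-e;print(np.c_[c@u,c@v])
```

```text
[[ 76.9  34.9]
 [-51.4 -28.6]
 [-53.1  33.1]]
[[  0.  -47.9]
 [ -4.3  43.7]]
[[-49.9  30. ]
 [-49.6  -8.1]]
```

apply_moves --plan '[[[-15,0,0],[0,0,0]],[[-30,0,0],[0,0,0]],[[-42,0,0],[0,0,0]],[[-46,0,0],[0,0,0]],[[-46,0,0],[0,0,0]],[[-46,0,0],[0,0,0]],[[-46,0,0],[0,0,0]],[[-46,0,0],[0,0,0]],[[-46,0,15],[0,0,0]],[[-46,0,30],[0,0,0]],[[-46,0,40],[0,0,0]],[[-46,0,40],[0,0,0]],[[-46,0,40],[0,0,0]]]' --jaw 1

```text
time_s: 9.53
tcp_pos: [453.0, 222.4, 78.0]
tool_rot: [3.091, -0.557, -0.002]
force: [-1.1, -0.1, 0.7]
opening: 84.1
gripper_force: 0.0
```

Run:
```python
from h import *
u=np.array([np.cos(np.radians(-20.2)),np.sin(np.radians(-20.2)),0]);v=np.array([-u[1],u[0],0]);g=np.array([468.4,215.8,0])-17*u+.7*v
go(g[0],g[1],42.5)
```

```text
t 9.5333 tcp [453.  222.4  78. ] yaw -20.438154523664192 tilt 0.07428719704464647 F [-1.1 -0.1  0.7] open 84.05523272835947
shift [-0.2  0.2 35.5] turn z None q [ 0.3  0.3  1.8 -0.   1.   2.2]
```

apply_moves --plan '[[[0,0,12],[0,0,0]],[[0,0,24],[0,0,0]],[[0,0,32],[0,0,0]],[[0,0,35.5],[0,0,0]],[[0,0,35.5],[0,0,0]],[[0,0,35.5],[0,0,0]],[[0,0,35.5],[0,0,0]]]'

```text
time_s: 10.12
tcp_pos: [453.6, 222.9, 43.6]
tool_rot: [-3.091, 0.557, -0.002]
force: [-0.7, 0.3, 0.4]
opening: 94.1
gripper_force: 0.0
```

apply_moves --plan '[[[0,0,0],[0,0,0]],[[0,0,0],[0,0,0]],[[0,0,0],[0,0,0]],[[0,0,0],[0,0,0]],[[0,0,0],[0,0,0]],[[0,0,0],[0,0,0]],[[0,0,0],[0,0,0]],[[0,0,0],[0,0,0]]]' --jaw -1 --newtons 12

```text
time_s: 10.78
tcp_pos: [453.0, 222.6, 43.0]
tool_rot: [3.092, -0.557, 0.0]
force: [0.3, -0.1, 1.2]
opening: 59.6
gripper_force: 12.0
```

apply_moves --plan '[[[0,0,0],[0,0,0]],[[0,0,0],[0,0,0]],[[0,0,0],[0,0,0]],[[0,0,0],[0,0,0]]]' --newtons 45

```text
time_s: 11.12
tcp_pos: [453.0, 222.6, 43.0]
tool_rot: [3.092, -0.557, 0.0]
force: [-1.5, 0.9, 1.3]
opening: 58.6
gripper_force: 45.0
```

Gripped at ~60 mm. Lift slowly.

apply_moves --plan '[[[0,0,-1],[0,0,0]],[[0,0,-3],[0,0,0]],[[0,0,-6],[0,0,0]],[[0,0,-10],[0,0,0]],[[0,0,-15],[0,0,0]],[[0,0,-20],[0,0,0]],[[0,0,-25],[0,0,0]],[[0,0,-30],[0,0,0]],[[0,0,-35],[0,0,0]],[[0,0,-40],[0,0,0]],[[0,0,-50],[0,0,0]],[[0,0,-60],[0,0,0]],[[0,0,-70],[0,0,0]],[[0,0,-80],[0,0,0]],[[0,0,-80],[0,0,0]],[[0,0,-80],[0,0,0]]]'

```text
time_s: 12.45
tcp_pos: [453.6, 222.9, 123.9]
tool_rot: [-3.091, 0.557, -0.003]
force: [-1.0, -0.8, -1.9]
opening: 58.8
gripper_force: 45.0
```

Run:
```python
from h import *
b=ctrl.capture("side");a=ctrl.capture("top");f=lambda x:cv2.resize(x,(400,300),interpolation=2)
cv2.imwrite("pics/s6.png",np.hstack([f(b[70:190,140:300]),f(a[130:235,140:280])]))
s=ctrl.read_state();print(s['moment']);go(0,0,0)
```

```text
[ 0.1  0.  -0. ]
t 12.55 tcp [452.7 222.6 122.7] yaw -20.41748986624486 tilt 0.037089682034860114 F [-0.3 -0.  -2.5] open 58.623679448069566
shift [-346.6  366.4  123. ] turn z None q [ 0.3  0.2  1.8 -0.   1.1  2.2]
```

View pics/s6.png

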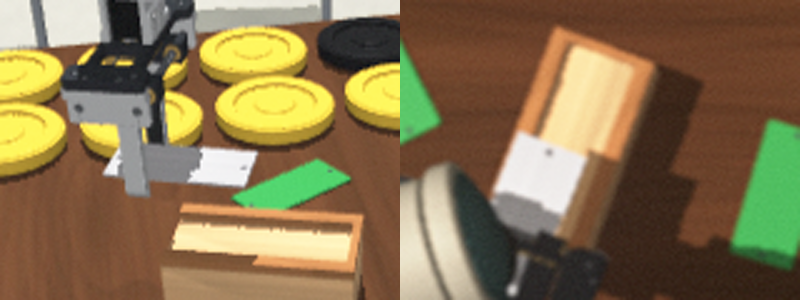

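Run:
```python
from h import *
t=(np.array([[518,132],[588,156]])-[400,0])*[140/400,105/300]+[140,130]-.5
s=np.array([[258,151],[246,187]])*[160/400,120/300]+[140,70]-.5
X=tri(t,s);print(X)
a=np.radians(-20.42);u=np.array([np.cos(a),np.sin(a),0]);v=np.array([-u[1],u[0],0]);T=np.array([452.9,222.6,0])
for c in(X,cast("top",t,143),cast("side",s,143)):print(np.c_[(c-T)@u,(c-T)@v])
im=cv2.imread("pics/top0.png");g=cv2.cvtColor(im,cv2.COLOR_BGR2HSV)
for y in(155,157,182,205,207):print(y,[tuple(int(k) for k in g[y,x]) for x in range(334,376,3)])
```

```text
[[554.4 217.4 144.6]
 [534.6 159.3 142.9]]
[[ 97.   30.5]
 [ 98.6 -30.8]]
[[ 97.9  31.1]
 [100.3 -30.4]]
[[ 95.4  32.9]
 [ 96.8 -31.6]]
155 [(12, 153, 117), (9, 93, 104), (10, 105, 121), (12, 150, 192), (12, 155, 192), (13, 155, 214), (13, 156, 211), (13, 157, 210), (13, 154, 212), (13, 153, 214), (12, 140, 175), (3, 31, 74), (10, 164, 90), (11, 159, 109)]
157 [(11, 164, 120), (9, 101, 106), (11, 121, 133), (13, 153, 222), (14, 153, 218), (14, 153, 219), (13, 155, 214), (13, 156, 213), (13, 153, 213), (13, 154, 209), (11, 144, 170), (2, 42, 79), (10, 164, 56), (9, 151, 64)]
182 [(10, 161, 98), (9, 150, 107), (10, 154, 106), (12, 161, 117), (12, 163, 150), (13, 154, 217), (13, 155, 215), (13, 153, 216), (13, 155, 217), (12, 160, 161), (11, 159, 53), (11, 159, 82), (11, 159, 77), (10, 167, 96)]
205 [(11, 154, 103), (11, 158, 118), (11, 135, 117), (10, 89, 123), (13, 152, 218), (13, 152, 212), (13, 153, 209), (13, 148, 207), (12, 147, 203), (12, 143, 196), (12, 133, 176), (11, 127, 165), (0, 24, 94), (9, 132, 56)]
207 [(10, 158, 103), (11, 155, 115), (11, 147, 123), (6, 35, 102), (10, 102, 147), (10, 91, 131), (10, 82, 125), (9, 68, 112), (4, 52, 103), (7, 48, 91), (7, 53, 87), (7, 59, 78), (9, 57, 76), (11, 148, 57)]
```

Run:
```python
from h import *
go(523.8,-212.3,122.7,4.1)
```

```text
t 12.55 tcp [452.7 222.6 122.7] yaw -20.41748986624486 tilt 0.037089682034860114 F [-0.3 -0.  -2.5] open 58.623679448069566
shift [218.3 382.7   0.1] turn z -24.51748986624486 q [ 0.3  0.2  1.8 -0.   1.1  2.2]
```

apply_moves --plan '[[[3,5,0],[0,0,0]],[[8,14,0],[0,0,-1]],[[17,29,0],[0,0,-2]],[[29,50,0],[0,0,-3.5]],[[42,73,0],[0,0,-5]],[[56,98,0],[0,0,-6.5]],[[70,123,0],[0,0,-8]],[[84,148,0],[0,0,-9.5]],[[98,173,0],[0,0,-11]],[[113,198,0],[0,0,-13]],[[127,223,0],[0,0,-15]],[[141,248,0],[0,0,-17]],[[156,273,0],[0,0,-18.5]],[[170,298,0],[0,0,-20]],[[184,323,0],[0,0,-21]],[[197,346,0],[0,0,-22]],[[207,363,0],[0,0,-23]],[[214,375,0],[0,0,-24]],[[218,382,0],[0,0,-24.5]],[[218.3,382.7,0],[0,0,-24.5]]]'

```text
time_s: 14.22
tcp_pos: [523.9, -213.8, 122.2]
tool_rot: [3.139, 0.109, -0.001]
force: [0.9, 0.4, -1.6]
opening: 58.7
gripper_force: 45.0
```

apply_moves --plan '[[[0,0,10],[0,0,0]],[[0,0,20],[0,0,0]],[[0,0,30],[0,0,0]],[[0,0,38],[0,0,0]],[[0,0,40],[0,0,0]],[[0,0,40],[0,0,0]],[[0,0,40],[0,0,0]]]'

```text
time_s: 14.8
tcp_pos: [524.2, -211.8, 82.8]
tool_rot: [-3.14, -0.113, 0.0]
force: [0.7, -0.6, -1.2]
opening: 58.5
gripper_force: 45.0
```

Run:
```python
from h import *
b=ctrl.capture("side");a=ctrl.capture("top")
cv2.imwrite("pics/side7.png",b);cv2.imwrite("pics/top7.png",a);f=lambda x:cv2.resize(x,(400,300),interpolation=2)
cv2.imwrite("pics/s7.png",np.vstack([np.hstack([f(b[250:370,220:380]),f(a[125:230,290:430])]),np.hstack([cv2.resize(b[260:350,230:350],(800,300),interpolation=2)])]))
go(523.8,-212.3,82,4.1)
```

```text
t 14.9 tcp [ 524.6 -212.2   83.4] yaw 4.101343794295013 tilt 0.06348861383241726 F [ 0.6  0.2 -0.7] open 58.381403159156726
shift [-0.8  0.1  1.4] turn z 0.0013437942950131898 q [-0.5  0.4  1.7 -0.   1.1  1. ]
```

View pics/s7.png

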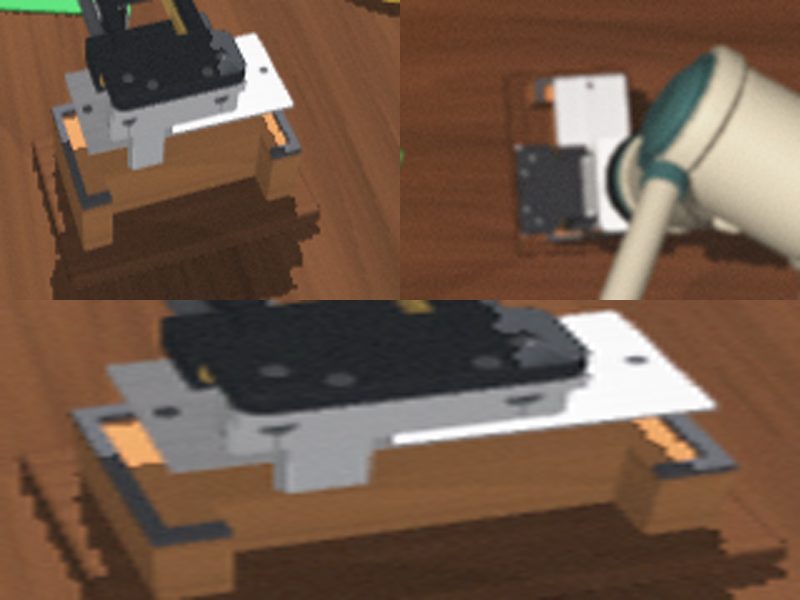

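Run:
```python
from h import *
t=(np.array([[556,77],[629,73]])-[400,0])*.35+[290,125]-.5
s=np.array([[612,311],[717,406],[172,471],[107,367]])-[0,300];s=s*[.15,.3]+[230,260]-.5
z=103.4
print("tri",tri(t,s[:2]))
S=cast("side",s,z);rect(S);print(S)
T=cast("top",t,z);print(T)
a=np.radians(4.1);u=np.array([np.cos(a),np.sin(a),0]);v=np.array([-u[1],u[0],0])
print("side centre rel seat(side)",[(S.mean(0)-[553.4,-209.3,0])@k for k in(u,v)])
c=T.mean(0)-65*u;print("top centre rel seat(top)",c,[(c-[557.9,-210.6,0])@k for k in(u,v)])
# plinth measured by side again (this frame)
p=np.array([[230,530],[75,410],[735,465]])-[0,300];p=p*[.15,.3]+[230,260]-.5;print(cast("side",p,65))
q=3.3333;Bs=np.array([[480,508],[437,377],[765,432]])/q+[230-400/q,270-300/q]-.5;print(cast("side",Bs,65))
```

```text
tri [[ 619.5 -175.5  103.9]
 [ 623.3 -237.3  106.6]]
centre [ 554.2 -209.1  103.4] len 128.80705033750897 wid 60.115299268307254 yaw L 3.691416358889154 yaw W 94.3062277465266
[[ 616.  -175.   103.4]
 [ 621.  -234.9  103.4]
 [ 491.9 -243.2  103.4]
 [ 488.  -183.2  103.4]]
[[ 622.7 -176.3  103.4]
 [ 626.8 -238.9  103.4]]
side centre rel seat(side) [np.float64(0.8325425193053977), np.float64(0.1565268984287103)]
top centre rel seat(top) [ 559.9 -212.3  103.4] [np.float64(1.9191366476677236), np.float64(-1.8129824078164705)]
[[ 503.2 -250.1   65. ]
 [ 479.7 -176.7   65. ]
 [ 627.6 -240.9   65. ]]
[[ 486.6 -252.5   65. ]
 [ 479.4 -176.9   65. ]
 [ 626.4 -240.9   65. ]]
```

apply_moves --plan '[[[-1,-0.5,6],[0,0,0]],[[-1.3,-0.7,14],[0,0,0]],[[-1.3,-0.7,22],[0,0,0]],[[-1.3,-0.7,28],[0,0,0]],[[-1.3,-0.7,31],[0,0,0]],[[-1.3,-0.7,32],[0,0,0]],[[-1.3,-0.7,32],[0,0,0]],[[-1.3,-0.7,32],[0,0,0]]]'

```text
time_s: 15.57
tcp_pos: [523.0, -211.6, 51.0]
tool_rot: [3.139, 0.112, 0.0]
force: [0.9, -0.1, -1.0]
opening: 58.3
gripper_force: 45.0
```

Run:
```python
from h import *
b=ctrl.capture("side");a=ctrl.capture("top");f=lambda x,w,h:cv2.resize(x,(w,h),interpolation=2)
cv2.imwrite("pics/s8.png",np.hstack([f(b[265:350,230:345],500,370),f(a[140:215,325:385],296,370)]))
go(523.8,-212.3,51,4.1)
```

```text
t 15.6667 tcp [ 523.1 -211.7   51.3] yaw 4.080780633771438 tilt 0.050973206468436304 F [ 0.2 -0.3 -2.1] open 59.06156149329497
shift [0.7 0.6 0.3] turn z -0.019219366228561796 q [-0.5  0.4  1.8 -0.   1.   1. ]
```

View pics/s8.png

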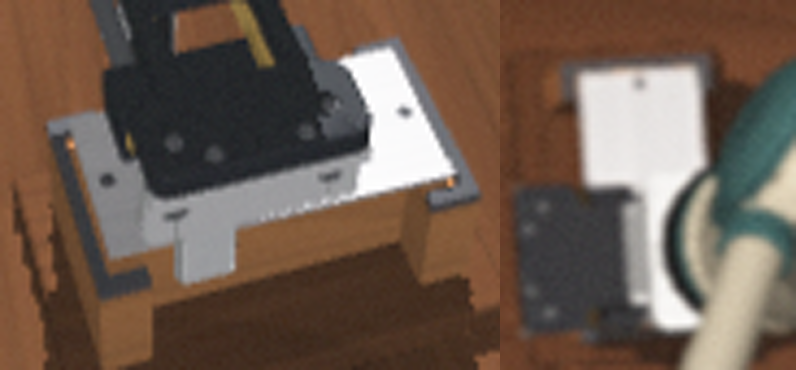

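Run:
```python
from h import *
a=np.radians(4.1);u=np.array([np.cos(a),np.sin(a),0]);v=np.array([-u[1],u[0],0]);O=np.array([555.5,-210,0])
f=lambda X:print(np.c_[(X-O)@u,(X-O)@v])
fs=lambda p,z:f(cast("side",np.array(p)/4.348+[230,265]-.5,z))
ft=lambda p,z:f(cast("top",(np.array(p)-[500,0])/4.933+[325,140]-.5,z))
print("plate side FR,NR,NL");fs([[393,41],[454,184],[113,259]],71.3)
print("bracket side NR, NL, FL");fs([[480,192],[103,298],[48,124]],65)
print("plate top");ft([[577,69],[704,65]],71.3)
print("bracket top");ft([[561,63],[714,56]],65)
```

```text
plate side FR,NR,NL
[[ 64.4  33.9]
 [ 60.1 -33.7]
 [-66.4 -29.4]]
bracket side NR, NL, FL
[[ 70.2 -35.5]
 [-72.7 -39.2]
 [-73.8  37.7]]
plate top
[[ 68.9  32. ]
 [ 67.  -33. ]]
bracket top
[[ 73.3  38.7]
 [ 72.1 -40.2]]
```

apply_moves --plan '[[[-0.3,0,1],[0,0,0]],[[-0.3,0,2],[0,0,0]],[[-0.3,0,3],[0,0,0]],[[-0.3,0,4],[0,0,0]],[[-0.3,0,4.5],[0,0,0]],[[-0.3,0,5],[0,0,0]],[[-0.3,0,5],[0,0,0]],[[-0.3,0,5],[0,0,0]]]'

```text
time_s: 16.33
tcp_pos: [522.5, -211.6, 45.9]
tool_rot: [3.14, 0.112, -0.0]
force: [-0.4, -0.3, -1.4]
opening: 58.5
gripper_force: 45.0
```

apply_moves --plan '[[[0,0,0.5],[0,0,0]],[[0,0,1],[0,0,0]],[[0,0,1.5],[0,0,0]],[[0,0,1.5],[0,0,0]],[[0,0,1.5],[0,0,0]]]'

```text
time_s: 16.75
tcp_pos: [522.5, -211.6, 44.4]
tool_rot: [3.14, 0.112, -0.0]
force: [0.3, 0.3, -1.8]
opening: 58.6
gripper_force: 45.0
```

Past the bracket tops without contact; on to the seat.

apply_moves --plan '[[[0,0,0.4],[0,0,0]],[[0,0,0.8],[0,0,0]],[[0,0,1.1],[0,0,0]],[[0,0,1.1],[0,0,0]],[[0,0,1.1],[0,0,0]]]'

```text
time_s: 17.17
tcp_pos: [522.5, -211.6, 43.4]
tool_rot: [3.139, 0.112, 0.0]
force: [0.4, -0.3, -1.4]
opening: 58.5
gripper_force: 45.0
```

apply_moves --plan '[[[0,0,0.3],[0,0,0]],[[0,0,0.5],[0,0,0]],[[0,0,0.5],[0,0,0]],[[0,0,0.5],[0,0,0]]]'

```text
time_s: 17.5
tcp_pos: [522.5, -211.6, 43.0]
tool_rot: [3.139, 0.112, 0.0]
force: [-0.4, 0.8, 0.2]
opening: 58.5
gripper_force: 45.0
```

apply_moves --plan '[[[0,0,0],[0,0,0]],[[0,0,0],[0,0,0]],[[0,0,0],[0,0,0]]]' --newtons 4

```text
time_s: 17.75
tcp_pos: [522.5, -211.6, 43.0]
tool_rot: [3.139, 0.112, 0.0]
force: [-1.0, -0.1, 0.5]
opening: 59.8
gripper_force: 4.0
```

apply_moves --plan '[[[0,0,0],[0,0,0]],[[0,0,0],[0,0,0]],[[0,0,0],[0,0,0]],[[0,0,0],[0,0,0]],[[0,0,0],[0,0,0]],[[0,0,0],[0,0,0]],[[0,0,0],[0,0,0]],[[0,0,0],[0,0,0]]]' --jaw 0.8

```text
time_s: 18.42
tcp_pos: [522.5, -211.5, 42.9]
tool_rot: [3.14, 0.112, 0.0]
force: [0.0, -0.0, 0.9]
opening: 84.8
gripper_force: 0.0
```

apply_moves --plan '[[[0,0,-4],[0,0,0]],[[0,0,-10],[0,0,0]],[[0,0,-20],[0,0,0]],[[0,0,-40],[0,0,0]],[[0,0,-70],[0,0,0]],[[0,0,-105],[0,0,0]],[[0,0,-140],[0,0,0]],[[-60,0,-160],[0,0,0]],[[-100,0,-160],[0,0,0]],[[-140,0,-160],[0,0,0]],[[-180,0,-160],[0,0,0]],[[-180,0,-160],[0,0,0]],[[-180,0,-160],[0,0,0]],[[-180,0,-160],[0,0,0]]]'

```text
time_s: 19.58
tcp_pos: [343.0, -224.7, 204.2]
tool_rot: [3.138, 0.109, 0.004]
force: [0.4, -0.2, 0.0]
opening: 84.5
gripper_force: 0.0
```

Run:
```python
from h import *
b=ctrl.capture("side");a=ctrl.capture("top");f=lambda x,w,h:cv2.resize(x,(w,h),interpolation=2)
cv2.imwrite("pics/s9.png",np.hstack([f(b[265:350,230:345],500,370),f(a[140:215,325:385],296,370)]))
go(0,0,0)
```

```text
t 19.6833 tcp [ 344.2 -224.9  203.6] yaw 4.08501108901074 tilt 0.13650271567831493 F [-0.   0.4  0.1] open 84.94171392160396
shift [-327.7 -249.1  202.6] turn z None q [-0.7  0.   1.8  0.   1.3  0.8]
```

View pics/s9.png

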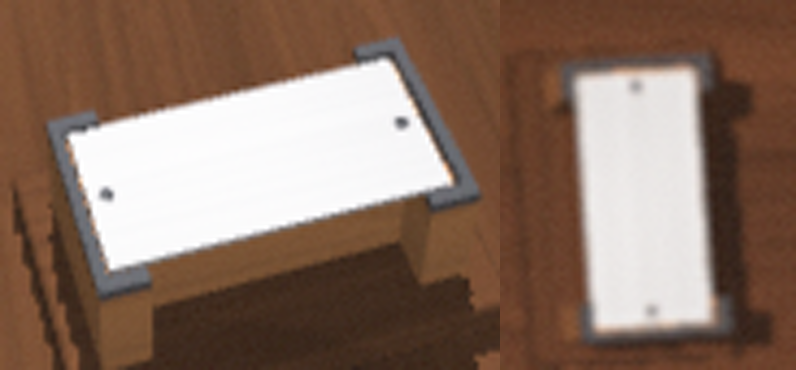

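The picture shows the plate flat inside all four brackets: corners at about (70,130), (385,55), (452,185) and (113,268) in the side crop, with bracket showing all round.

```bash
python3 -c "
from workcell import ctrl
print(ctrl.finish_job())"
```

```text
the job is handed in; nothing more can be done
None
```

The name plate lies released and flat inside the four plinth brackets by the last pictures, no move I made went near the disc, cup or tin, and the job was handed in at about 20 s; no verdict came back.

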